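# Press the walnut cap plug home on a carver's plinth

### The arm

A 7-joint arm with a two-finger parallel gripper is mounted at the origin on the work surface. World frame = base frame: x ahead of the robot, y to its left, z up, the work surface at z = 0. Lengths are in m, angles in rad, forces in N, time in s.
With the tool pointing down it reaches from about 0.35 to 0.9 m from the base axis. Payload 8.1 kg.
Tool frame: the origin (TCP) lies midway between the tips of the shut fingers; the grasp point (between the pads) lies 19 mm behind it; z points along the fingers, y is the line along which they close (so a half turn about z gives the same grasp; the last joint's range is limited). The gripper opens to 92 mm and grips with 3 to 60 N. Pads are 19 mm wide; open, the fingers measure 130 mm over their backs; the gripper's body (75 mm by 190 mm) begins 47 mm behind the grasp point.
Start: joints at [1.123, 0.434, 0.025, 1.573, -0.012, 1.134, -0.075], TCP at [0.211, -0.588, 0.227] pointing down, gripper open.
Joint ranges: [-2.62, 2.62], [-0.44, 2.09], [-1.27, 1.32], [0.08, 2.57], [-1.32, 4.46], [0.12, 2], [-2.74, 2.74]. Speed limits (rad/s): [2.22, 2.22, 3.01, 3.01, 3.14, 3.14, 3.14].

### API

Orientations are given as a rotation vector (axis times angle).
In Python, from cell import observe, cams, job gives the robot as it stands. The module is installed in compiled form; this text tells all that it offers.
- The arm moves only by the tool step_arm, never from a script. Its argument "steps" is a list of rows, each a list of 6 numbers: the shift along the world's x, y, z in mm, then the turn, a rotation vector about the world's x, y, z in rad. In form: [[dx, dy, dz, rx, ry, rz], ...]. A call has 1 to 20 rows; each row shifts and turns the commanded pose from where the row before left it; what a row does not reach is not made up. A row lasts 1/12 s, in which the tool goes at most 41.7 mm and 7.16 degrees, less where a joint would pass 70% of its speed; a pose out of reach is approached as far as the arm can. A call with a gripper value outside its range is refused whole. "gripper" is the opening, from 0 (shut) to 1 (fully open), set as the call begins (left out, the last holds). The fingers move at their own pace and stop on an object; "force" is the grip in N (left out, the last holds). Time passes only in rows, so rows that do not move let the fingers close. It gives the time, the measured TCP pose, the force, the opening and the grip force at its end, in the units of the state.
- observe(): the state, without advancing time (a new reading comes with each control period).
- cams.get_image(name): name is "scene" or "top" or "wrist"; returns the picture (400x640x3 uint8, red, green, blue); there is no depth.
- cams.get_calibration(name): a dict with "fov_y" (degrees; the focal length in pixels is half the picture's height over the tangent of half this angle, whatever the lens; pixels are square), "cx", "cy" (the principal point, pixels), "world_to_cam" (4x4, takes a point from world to camera coordinates). Camera axes: x right, y up, looking along -z (the intrinsics and any distortion apply to the point x, -y, -z); pixel columns grow to the right and rows downward; lengths in m; the calibration is good to about 2 mm. The wrist camera is an equidistant fisheye: a pixel r from the principal point sees the ray r / f radians off the axis. A picture is of the moment at which its call begins: read the wrist's pose just before it. get_calibration takes no time and is no camera call; for the wrist camera it gives the pose at the moment of the call.
- job.sign_off(): hands the job in; it is judged then, once.
The state is a dict: "clock": time; "joints": joint angles; "dq": joint speeds; "joint_efforts": joint torques, N m; "position": TCP position; "ee_rot": TCP orientation; "force": force on the tool from outside, world axes, zero at the start; "ft_torque": the same for the moment, N m; "width": opening from 0.0 (shut) to 1.0 (fully open); "gripper_force": force on a finger pad.
Only numpy, scipy, OpenCV 4.12 (cv2) and the standard library are available. Lean on these libraries where they do the work, as an engineer would, in place of code of your own. Each camera call takes 0.05 s, during which the arm holds its last target. There are 200 camera calls.

### The job

The glue is in under the dark walnut plug only: press it lightly down with your fingertips until it sits fully home on the plinth, then take your hand away. Leave the red, yellow and pale maple plugs standing proud as they are, do not pull any plug up, and do not disturb the carved bird, the two figures or anything else on the bench.

Things in the scene. Friction and masses are not known exactly. Their poses are not given: they have to be found in the camera images.
- plinth: low oak display plinth fixed to the bench, 190 x 170 mm at its foot, 50 mm high; origin at the centre of its underside, z up. Four round cap plugs stand in its flat top, one near each corner, at (+-65, +-55) mm along its x and y axes; which colour is in which corner differs
- plug_walnut (a joint): dark-brown walnut plug in the plinth's top (28 mm cap, 6 mm thick, on a 5 mm rubber ring on a 15 mm stem): depth of the stem pressed in, m. At 0 the ring is 12 mm above the plinth; at 0.012 it sits on the plinth (home). Starts at 0 to 0.004, slides against about 3 N of friction, stays where left; negative if pulled up
- plug_walnut_top (a point): centre of the walnut plug's top face: 73 mm above the bench at joint 0, 61 mm when home. The cap springs on its ring by 3 N per mm, up to 5 mm (not counted in this point): about 1 mm while the plug slides, so press about 2 mm past home, or until the force rises to about 7 N
- plug_red_top (a point): centre of the top face of the red plug, the same shape and just as easily pushed in; its ring stands 8 to 12 mm above the plinth and is to stay so
- plug_yellow_top (a point): centre of the top face of the yellow plug, the same shape and just as easily pushed in; its ring stands 8 to 12 mm above the plinth and is to stay so
- plug_maple_top (a point): centre of the top face of the nearly white maple plug, the same shape and just as easily pushed in; its ring stands 8 to 12 mm above the plinth and is to stay so
- bird: small pale carved bird, 60 mm high, standing loose on a round foot 42 mm across in the middle of the plinth's top; origin at the centre of its underside
- figure_pale: loose pale carved figure, 140 mm high, foot 67 mm across, on the bench to the left of the plinth; origin at the centre of its underside
- figure_dark: loose brown carved figure, 120 mm high, foot 58 mm across, on the bench to the right of the plinth; origin at the centre of its underside
- glue_bottle: loose white glue bottle with orange cap, 52 mm across, 130 mm high; origin at the centre of its underside
- mallet: loose round wooden mallet standing on its head, 84 mm across, 217 mm high; origin at the centre of its underside
- wax_jar: loose amber jar of finishing wax with a black cap, 52 mm across, 60 mm high; origin at the centre of its underside
There are look-alikes about, which are no part of the job. Leave any orange, pink or purple look-alike of the mallet alone.

How it is judged:
By the outcome, as a careful person would: the job done as asked, in the order asked, and still so for the second after the job is handed in, with the robot touching nothing.
It also fails if it takes over 38 s, if anything falls off the work surface, if the arm or the gripper's body presses on something with over 40 N, if the wrist force passes 120 N, or if a joint passes its speed limit or range.

## Working session

There is one attempt and no reset: what is moved stays moved. The work goes in short steps, Python scripts to look and compute and a tool call to move; the robot and the scene stay as the last step left them, time stands still between calls to the robot, and variables do not carry over. Pictures are saved under pics/ and viewed, at most 10 in all, crops included, and the job is handed in when it is done.

Besides the shell and the picture viewer there is one more tool, called after "Call:" as name(argument=value, ...), one argument or row to a line, values as JSON. step_arm: Moves the arm, as the interface text tells. Its arguments: {"type":"object","properties":{"steps":{"type":"array","items":{"type":"array","items":{"type":"number"}}},"gripper":{"type":"number"},"force":{"type":"number"}},"required":["steps"]}

```bash
mkdir -p pics; python3 - <<'E'
from cell import observe,cams
import cv2,numpy as np
s=observe();print(s)
for n in("scene","top"):
    im=cams.get_image(n);cv2.imwrite(f"pics/{n}0.png",im[:,:,::-1]);c=cams.get_calibration(n);print(n,c)
E
```

```text
{'clock': 0.0, 'joints': array([ 1.12340502,  0.43523963,  0.0250066 ,  1.5740939 , -0.01159869,
        1.13398694, -0.07514591]), 'dq': array([-0.00086698,  0.00040193,  0.0009796 , -0.00052439, -0.00055328,
       -0.00069205, -0.00037028]), 'joint_efforts': array([ 1.43997904e-04, -6.67852736e+01,  9.85006168e-01, -3.14456677e+01,
       -6.04453753e-02,  4.29072976e-02,  1.94154168e-04]), 'position': array([ 0.21100634, -0.58776557,  0.22593625]), 'ee_rot': array([-3.09356137e+00, -5.38431459e-01,  6.70520636e-04]), 'force': array([-0.55493034, -0.5380018 , -0.0716843 ]), 'ft_torque': array([0.00619193, 0.00502677, 0.00020139]), 'gripper_force': 0.0, 'width': 0.9990808638599405}
scene {'fov_y': 46.566453822231125, 'cx': 322.48922264013754, 'cy': 202.00290715213245, 'world_to_cam': array([[ 8.93684591e-01,  4.48692888e-01,  1.59528407e-03,
        -4.83027481e-01],
       [-3.33070105e-01,  6.61002073e-01,  6.72413983e-01,
         1.25461125e-01],
       [ 3.00652886e-01, -6.01457357e-01,  7.40173554e-01,
        -1.69915121e+00],
       [ 0.00000000e+00,  0.00000000e+00,  0.00000000e+00,
         1.00000000e+00]])}
top {'fov_y': 45.317791412177606, 'cx': 312.4658574805024, 'cy': 201.91913524751607, 'world_to_cam': array([[ 0.0016356 , -0.99992059,  0.01249564, -0.03124578],
       [ 0.99046051,  0.00334161,  0.13775638, -0.53260527],
       [-0.1377872 ,  0.01215113,  0.99038732, -1.42836685],
       [ 0.        ,  0.        ,  0.        ,  1.        ]])}
```

View pics/scene0.png

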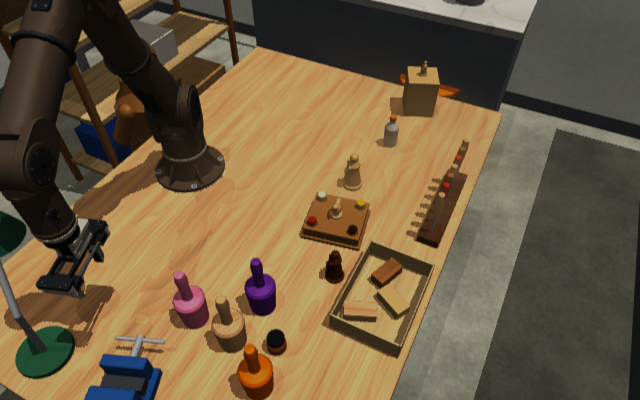

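View pics/top0.png

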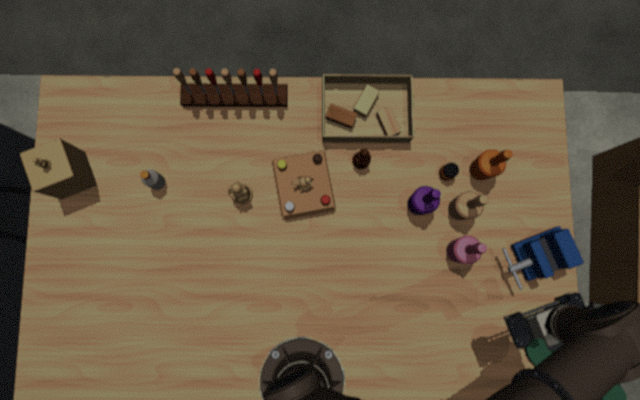

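The walnut plug is at (352,230) in scene and (318,159) in top. The dark figure stands close beside it, at (334,268) in scene and (362,158) in top. The pale figure is at (353,172) in scene and (240,192) in top.

```bash
cat >h.py <<'E'
import numpy as np,cv2
from cell import observe,cams
def ray(c,u,v,fish=False):
    f=200/np.tan(np.radians(c["fov_y"]/2));x,y=(u-c["cx"])/f,(v-c["cy"])/f
    if fish:
        r=np.hypot(x,y);k=np.sin(r)/max(r,1e-9);d=np.array([x*k,-y*k,-np.cos(r)])
    else: d=np.array([x,-y,-1.])
    M=c["world_to_cam"];R=M[:3,:3];d=R.T@d;return -R.T@M[:3,3],d/np.linalg.norm(d)
def plane(c,u,v,z,fish=False):
    o,d=ray(c,u,v,fish);return o+d*(z-o[2])/d[2]
def tri(r1,r2):
    A=[];b=[]
    for o,d in(r1,r2):
        P=np.eye(3)-np.outer(d,d);A.append(P);b.append(P@o)
    return np.linalg.lstsq(np.vstack(A),np.hstack(b),rcond=None)[0]
def blobs(im,box,fn,n=3):
    x0,y0,x1,y1=box;h=cv2.cvtColor(im[y0:y1,x0:x1],cv2.COLOR_RGB2HSV)
    m=fn(*[h[:,:,i].astype(int) for i in range(3)]).astype(np.uint8)
    k,l,st,ce=cv2.connectedComponentsWithStats(m)
    o=[(int(st[i,4]),round(ce[i][0]+x0,1),round(ce[i][1]+y0,1),*st[i,2:4].tolist()) for i in range(1,k)]
    return sorted(o,reverse=True)[:n]
F=dict(red=lambda h,s,v:((h<6)|(h>172))&(s>190)&(v>90),yellow=lambda h,s,v:(h>23)&(h<35)&(s>130)&(v>110),
 white=lambda h,s,v:(s<75)&(v>150),dark=lambda h,s,v:(v<62))
E
python3 - <<'E'
from h import *
B=dict(scene=(295,185,375,250),top=(270,145,340,222))
for n in B:
    im=cv2.imread(f"pics/{n}0.png")[:,:,::-1];c=cams.get_calibration(n)
    for k in F:
        for b in blobs(im,B[n],F[k]): print(n,k,b,plane(c,b[1],b[2],.071).round(4))
    x0,y0,x1,y1=B[n];cv2.imwrite(f"pics/{n}c.png",cv2.resize(im[y0-20:y1+40,x0-20:x1+30,::-1],None,fx=5,fy=5) if n=="scene" else cv2.resize(im[y0-20:y1+20,x0-40:x1+40,::-1],None,fx=5,fy=5))
E
python3 -c "
import cv2,numpy as np
a=cv2.resize(cv2.imread('pics/scenec.png'),(390,390));b=cv2.resize(cv2.imread('pics/topc.png'),(400,390));cv2.imwrite('pics/both.png',np.hstack([a,b]))"
```

```text
scene red (41, np.float64(311.7), np.float64(219.4), 8, 6) [ 0.5391 -0.072   0.071 ]
scene white (27, np.float64(321.6), np.float64(193.9), 7, 5) [0.5177 0.0388 0.071 ]
scene dark (313, np.float64(330.2), np.float64(237.1), 55, 17) [ 0.6208 -0.1086  0.071 ]
scene dark (74, np.float64(351.7), np.float64(229.9), 10, 10) [ 0.667  -0.0543  0.071 ]
scene dark (63, np.float64(328.8), np.float64(242.8), 57, 14) [ 0.6264 -0.1297  0.071 ]
top red (3, np.float64(325.0), np.float64(202.7), 3, 2) [ 0.5257 -0.067   0.071 ]
top red (1, np.float64(328.0), np.float64(198.0), 1, 1) [ 0.54  -0.076  0.071]
top red (1, np.float64(322.0), np.float64(201.0), 1, 1) [ 0.5308 -0.058   0.071 ]
top yellow (53, np.float64(281.4), np.float64(163.5), 8, 8) [0.6447 0.0645 0.071 ]
top white (2, np.float64(290.5), np.float64(206.0), 2, 1) [0.5155 0.036  0.071 ]
top white (2, np.float64(288.0), np.float64(204.5), 1, 2) [0.5199 0.0435 0.071 ]
top dark (63, np.float64(317.0), np.float64(158.9), 9, 9) [ 0.6594 -0.043   0.071 ]
top dark (11, np.float64(328.5), np.float64(209.4), 8, 4) [ 0.5056 -0.0774  0.071 ]
top dark (11, np.float64(293.3), np.float64(215.9), 8, 3) [0.4858 0.0274 0.071 ]
```

View pics/both.png

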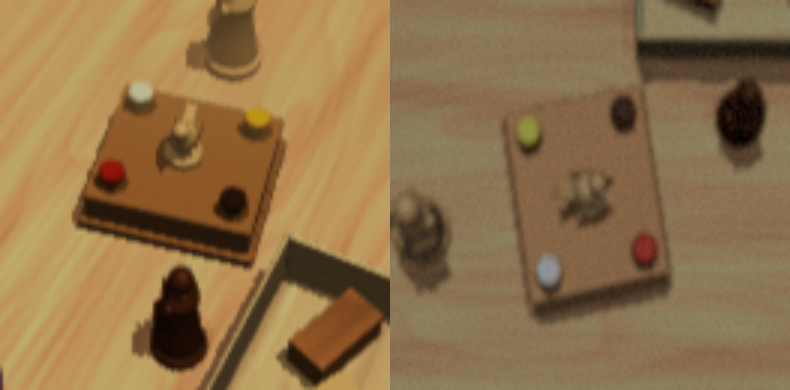

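Both views agree: the walnut plug is at about (0.662, -0.045), and its spacing to the neighbouring plugs fits 130/110 mm. I'll raise the arm, cross over with the fingers shut and the gripper's long side along the plinth's x, then look again from close up.

Call:
step_arm(
  steps=[
    [0,0,35,0,0,0],
    [0,0,35,0,0,0],
    [0,0,30,0,0,0],
    [26,31,0,0,0,0.077],
    [26,31,0,0,0,0.077],
    [26,31,0,0,0,0.077],
    [26,31,0,0,0,0.077],
    [26,31,0,0,0,0.077],
    [26,31,0,0,0,0.077],
    [26,31,0,0,0,0.077],
    [26,31,0,0,0,0.077],
    [26,31,0,0,0,0.077],
    [26,31,0,0,0,0.077],
    [26,31,0,0,0,0.077],
    [26,31,0,0,0,0.077],
    [26,31,0,0,0,0.077],
    [26,31,0,0,0,0.077],
    [26,31,0,0,0,0.077],
    [26,31,0,0,0,0.077],
    [0,0,0,0,0,0],
  ],
  gripper=0,
)

```text
clock: 1.77
position: [0.6303, -0.083, 0.3255]
ee_rot: [-2.196, -2.241, -0.006]
force: [-1.8, 1.2, -0.5]
width: 0.006
gripper_force: 0.0
```

```bash
python3 - <<'E'
from h import *
from scipy.spatial.transform import Rotation as R
import pickle
s=observe();c=cams.get_calibration("wrist");im=cams.get_image("wrist");cv2.imwrite("pics/w1.png",im[:,:,::-1]);pickle.dump((s,c),open("w1.pkl","wb"))
print(s["clock"],s["position"],s["width"],s["joints"].round(2),s["force"].round(1));print(R.from_rotvec(s["ee_rot"]).as_matrix().round(3))
print({k:c[k] for k in("fov_y","cx","cy")}, ray(c,c["cx"],c["cy"]))
E
```

```text
1.7667 [ 0.63025183 -0.08296978  0.32547147] 0.005572938487118424 [ 0.34  0.44 -0.45  1.36  0.18  1.39 -0.08] [-1.8  1.2 -0.5]
[[-0.021  1.    -0.   ]
 [ 1.     0.021  0.006]
 [ 0.006  0.    -1.   ]]
{'fov_y': 65.70646984690485, 'cx': 312.71021011952126, 'cy': 203.89218433365514} (array([ 0.62848684, -0.01720916,  0.48397189]), array([ 0.00495174, -0.24203038, -0.97025604]))
```

View pics/w1.png

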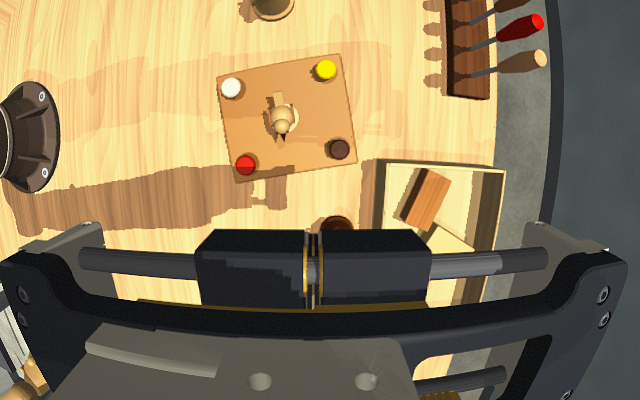

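The wrist view shows walnut at (339,148), yellow (325,70), white (231,88), red (245,165), bird at (283,120) and the dark figure at (337,222).

```bash
python3 - <<'E'
from h import *
import pickle
s,c=pickle.load(open("w1.pkl","rb"));im=cv2.imread("pics/w1.png")[:,:,::-1]
P={}
F["red"]=lambda h,s,v:((h<6)|(h>172))&(s>190)&(v>130)
F["dark"]=lambda h,s,v:(v<125)
for k,b in dict(red=(228,148,265,180),yellow=(308,55,342,85),white=(215,74,248,102),dark=(322,134,354,162)).items():
    q=blobs(im,b,F[k],1)[0];P[k]=plane(c,q[1],q[2],.071,True);print(k,q,P[k].round(4))
for a,b in("red","white"),("yellow","dark"),("white","yellow"),("red","dark"): print(a,b,np.linalg.norm(P[a]-P[b]).round(4))
print("pred walnut",P["red"]+P["yellow"]-P["white"])
cv2.imwrite("pics/w1c.png",cv2.resize(im[40:200,200:380,::-1],None,fx=3,fy=3))
# triangulate walnut using top
ct=cams.get_calibration("top");cs=cams.get_calibration("scene")
w=blobs(im,(322,134,354,162),F["dark"],1)[0]
print(tri(ray(ct,317.0,158.7),ray(c,w[1],w[2],True)),tri(ray(cs,351.7,228.5),ray(c,w[1],w[2],True)))
print("dark fig",plane(cs,334,275,0.01),plane(ct,361,166,.01),"pale",plane(cs,353,184,.01))
E
```

```text
red (267, np.float64(244.8), np.float64(164.6), 19, 18) [ 0.5372 -0.0669  0.071 ]
yellow (273, np.float64(325.9), np.float64(68.4), 19, 18) [0.6444 0.0639 0.071 ]
white (283, np.float64(230.3), np.float64(87.0), 19, 19) [0.5167 0.0396 0.071 ]
dark (386, np.float64(337.1), np.float64(148.7), 24, 21) [ 0.6616 -0.0438  0.071 ]
red white 0.1085
yellow dark 0.1091
white yellow 0.13
red dark 0.1266
pred walnut [ 0.66488433 -0.04259796  0.071     ]
[ 0.6620893  -0.04377034  0.06289852] [ 0.66246525 -0.04415737  0.06406474]
dark fig [ 0.67296669 -0.1879232   0.01      ] [ 0.65129714 -0.18308683  0.01      ] pale [0.56877322 0.18215712 0.01      ]
```

Walnut is at (0.664, -0.0435), and the figures clear the gripper body. Next I move above the plug and descend to about 12 mm over its highest possible top.

Call:
step_arm(
  steps=[
    [17,20,0,0,0,0],
    [17,19.5,0,0,0,0],
    [0,0,0,0,0,0],
    [0,0,-35,0,0,0],
    [0,0,-35,0,0,0],
    [0,0,-35,0,0,0],
    [0,0,-35,0,0,0],
    [0,0,-35,0,0,0],
    [0,0,-30,0,0,0],
    [0,0,-20,0,0,0],
    [0,0,-10,0,0,0],
    [0,0,-5,0,0,0],
    [0,0,0,0,0,0],
    [0,0,0,0,0,0],
    [0,0,0,0,0,0],
  ],
)

```text
clock: 3.07
position: [0.6623, -0.0528, 0.0885]
ee_rot: [2.214, 2.226, 0.003]
force: [-0.1, -0.2, -0.1]
width: 0.005
gripper_force: 0.0
```

```bash
python3 - <<'E'
from h import *
s=observe();print(s["position"],s["ee_rot"],s["force"])
w=cams.get_image("wrist")[:,:,::-1];t=cams.get_image("scene")[:,:,::-1]
w=cv2.resize(w,(640,400))[0:300,150:550];t=cv2.resize(t[170:290,280:420],(350,300))
cv2.imwrite("pics/near.png",np.hstack([w,t]))
E
```

```text
[ 0.6623055  -0.05277362  0.08850551] [2.21376816 2.22631304 0.00291807] [-0.0676205  -0.1719681  -0.06489948]
```

View pics/near.png

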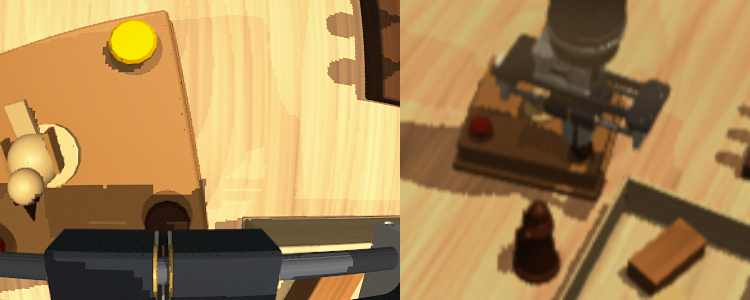

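The close-up shows walnut at (168,217) in the wrist crop, just ahead (+y) of the fingers. Nothing was touched. I'll move the remaining 2/9 mm and then go down slowly.

Call:
step_arm(
  steps=[
    [2,5,0,0,0,0],
    [0,4.3,0,0,0,0],
    [0,0,-4,0,0,0],
    [0,0,-4,0,0,0],
    [0,0,0,0,0,0],
    [0,0,0,0,0,0],
    [0,0,0,0,0,0],
  ],
)

```text
clock: 3.75
position: [0.6631, -0.0437, 0.0785]
ee_rot: [-2.215, -2.228, 0.001]
force: [-0.5, -0.8, 0.6]
width: 0.002
gripper_force: 0.0
```

```bash
python3 - <<'E'
from h import *
s=observe();print(s["position"])
c=cams.get_calibration("wrist");w=cams.get_image("wrist")
print(plane(c,318,215,.071,True))
cv2.imwrite("pics/near2.png",cv2.resize(w[120:300,200:440,::-1],None,fx=3,fy=3))
E
```

```text
[ 0.66312327 -0.04369729  0.07851935]
[ 0.6655408  -0.02572396  0.071     ]
```

View pics/near2.png

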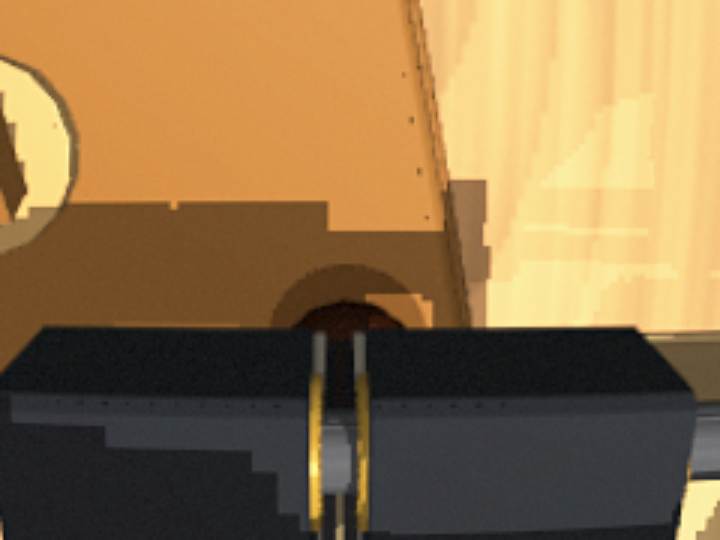

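The cap's far edge at (348,300) fits a centre at about (0.664, -0.0435), so the fingers are over the cap. Next is the slow press.

Call:
step_arm(
  steps=[
    [0,0,-2,0,0,0],
    [0,0,-2,0,0,0],
    [0,0,-2,0,0,0],
    [0,0,-1.5,0,0,0],
    [0,0,-1.5,0,0,0],
    [0,0,-1.5,0,0,0],
    [0,0,-1.5,0,0,0],
    [0,0,-1,0,0,0],
    [0,0,-1,0,0,0],
    [0,0,-1,0,0,0],
    [0,0,0,0,0,0],
    [0,0,0,0,0,0],
  ],
)

```text
clock: 4.8
position: [0.6632, -0.0435, 0.0637]
ee_rot: [-2.215, -2.228, 0.0]
force: [-0.9, -1.1, 2.3]
width: 0.002
gripper_force: 1.0
```

Contact is sliding at about 2–3 N, as expected. Continuing.

Call:
step_arm(
  steps=[
    [0,0,-1,0,0,0],
    [0,0,-1,0,0,0],
    [0,0,-1,0,0,0],
    [0,0,0,0,0,0],
    [0,0,0,0,0,0],
  ],
)

```text
clock: 5.22
position: [0.6633, -0.0435, 0.0607]
ee_rot: [2.215, 2.228, -0.0]
force: [-1.0, -0.6, 2.2]
width: 0.007
gripper_force: 1.1
```

Call:
step_arm(
  steps=[
    [0,0,-1,0,0,0],
    [0,0,0,0,0,0],
    [0,0,0,0,0,0],
  ],
)

```text
clock: 5.47
position: [0.6633, -0.0434, 0.0599]
ee_rot: [2.215, 2.228, 0.0]
force: [-0.8, -0.6, 4.3]
width: 0.004
gripper_force: 2.2
```

Call:
step_arm(
  steps=[
    [0,0,-0.7,0,0,0],
    [0,0,0,0,0,0],
    [0,0,0,0,0,0],
  ],
)

```text
clock: 5.72
position: [0.6633, -0.0435, 0.0593]
ee_rot: [2.215, 2.228, 0.0]
force: [-2.0, -0.8, 5.8]
width: 0.006
gripper_force: 3.0
```

Call:
step_arm(
  steps=[
    [0,0,-0.5,0,0,0],
    [0,0,0,0,0,0],
    [0,0,0,0,0,0],
  ],
)

```text
clock: 5.97
position: [0.6633, -0.0435, 0.059]
ee_rot: [2.215, 2.228, 0.0]
force: [-3.4, -0.6, 7.3]
width: 0.004
gripper_force: 3.6
```

The force has climbed to 7.3 N at z = 0.059, about 2 mm past home, so the plug is seated. Lifting straight up.

Call:
step_arm(
  steps=[
    [0,0,2,0,0,0],
    [0,0,4,0,0,0],
    [0,0,10,0,0,0],
    [0,0,25,0,0,0],
    [0,0,35,0,0,0],
    [0,0,35,0,0,0],
    [0,0,35,0,0,0],
    [0,0,35,0,0,0],
    [0,0,35,0,0,0],
    [0,0,30,0,0,0],
    [-20,-35,0,0,0,0],
    [-20,-35,0,0,0,0],
    [0,-10,0,0,0,0],
    [0,0,0,0,0,0],
    [0,0,0,0,0,0],
    [0,0,0,0,0,0],
    [0,0,0,0,0,0],
  ],
)

```text
clock: 7.38
position: [0.6235, -0.1217, 0.3046]
ee_rot: [-2.212, -2.23, -0.001]
force: [-0.1, -0.2, 0.2]
width: 0.007
gripper_force: 0.0
```

```bash
python3 - <<'E'
from h import *
s=observe();print(s["clock"],s["position"],s["force"],s["width"])
w=cams.get_image("wrist");cv2.imwrite("pics/w2.png",cv2.resize(w[0:250,150:450,::-1],(720,600)))
E
```

```text
7.3833 [ 0.62354235 -0.12166861  0.30459193] [-0.14606184 -0.20162226  0.17915727] 0.006894353717191576
```

View pics/w2.png

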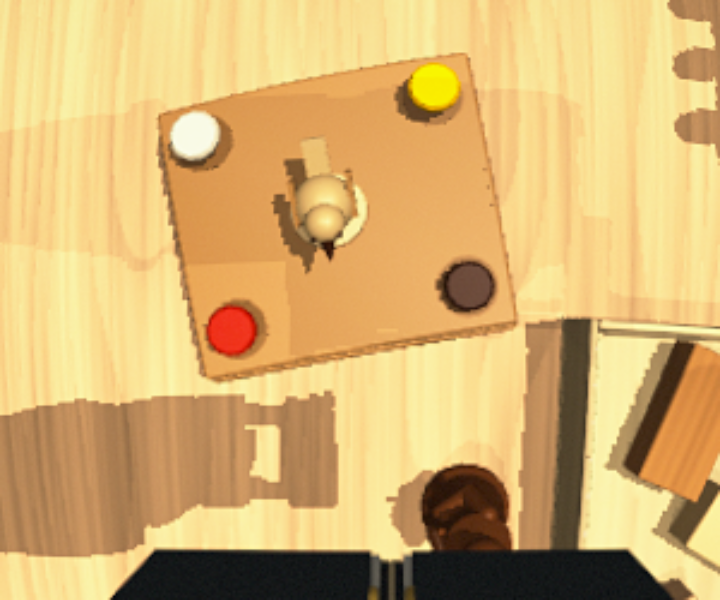

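The walnut plug at (469,285) now has almost no shadow and sits low. The other three plugs still stand proud with full shadows. The bird and the dark figure haven't moved. Handing in.

```bash
python3 -c "
from cell import job
print(job.sign_off())"
```

```text
the job is handed in; nothing more can be done
None
```

I pressed the walnut plug home until the force reached 7.3 N, lifted the hand clear and handed the job in at about 7.4 s; the last picture showed the other three plugs still proud and the bird and dark figure in place.

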